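# Load a spray-test coupon under the side clip

### The arm

A 6-joint arm with a two-finger parallel gripper is mounted at the origin on the work surface. World frame = base frame: x ahead of the robot, y to its left, z up, the work surface at z = 0. Lengths are in m, angles in rad, forces in N, time in s.
With the tool pointing down it reaches from about 0.25 to 0.725 m from the base axis. Payload 4 kg.
Tool frame: the origin (TCP) lies between the finger pads; the fingertips stand 17 mm ahead of it and the grasp point (between the pads) lies 2 mm behind it; z points along the fingers, y is the direction in which the jaws open and shut (so a half turn about z gives the same grasp; the last joint's range is limited). The gripper opens to 85 mm and grips with 20 to 120 N. Pads are 22 mm wide; open, the fingers measure 114 mm over their backs; the gripper's body (76 mm by 85 mm) begins 54 mm behind the grasp point. The pads swing forward as they close: fully open they stand 13 mm farther back than shut.
Start: joints at [1.339, 0.241, 0.005, 1.335, 0, 1.571], TCP at [0.115, 0.487, 0.248] pointing down, gripper open.
Joint ranges: [-2.72, 2.72], [-1.05, 1.87], [-1.09, 1.28], [-1.99, 2.15], [-1.42, 1.44], [-3.14, 3.14]. Speed limits (rad/s): [2.79, 2.79, 3.14, 3.14, 3.14, 3.14].

### API

Orientations are given as a unit quaternion [x, y, z, w].
In Python, from workcell import monitor, imaging, bot, models gives the robot as it stands. The module is installed in compiled form; this text tells all that it offers.
- The arm moves only by the tool jog_arm, never from a script. Its argument "moves" is a list of rows, each a list of 2 entries, a list of its own where there are three numbers: the shift along the tool's x, y, z in mm, then the turn about the tool's z in degrees. In form: [[[tx, ty, tz], spin], ...]. A call has 1 to 12 rows; each row is the pose to reach, as a shift and turn from the pose commanded when the call began, along the tool's axes at that moment; what a row does not reach only later rows make up. A row lasts 1/10 s, in which the tool goes at most 50 mm and 8.59 degrees, less where a joint would pass 70% of its speed; a pose out of reach is approached as far as the arm can. A call with a gripper value outside its range is refused whole. "hand" is the finger opening in mm, from 0 to 85.4, set as the call begins (left out, the last holds). The fingers move at their own pace and stop on an object; the grip force is fixed at half the most. Time passes only in rows, so rows that repeat a pose let the fingers close. It gives the time, the measured TCP pose, the force and the opening at its end, in the units of the state.
- monitor.get_obs(): the state, without advancing time (a new reading comes with each control period).
- imaging.camera(name): name is "side" or "top"; returns the picture (480x640x3 uint8, red, green, blue); there is no depth.
- imaging.calibration(name): a dict with "camera_matrix" (3x3 intrinsics, pixels), "rvec" (rotation vector, rad) and "tvec" (3), from world to camera coordinates, as OpenCV has them. Camera axes: x right, y down, z forward; pixel columns grow to the right and rows downward; lengths in m; the calibration is good to about 2 mm. A picture is of the moment at which its call begins. calibration takes no time and is no camera call.
- bot.job_done(): hands the job in, once; it reports no verdict.
Trained networks look in the newest picture that a camera, given by its name, has taken for a name from the list of things; names that differ only in an ending like _2 or _b are one class to them, and where a whole thing is asked for, a point or a joint stands for the part that bears it (a point fixed in the world has none). Each returns a list of dicts, best first, with "confidence" (0 to 1); they miss things now and then, are a little off and sometimes report something else, mostly with a low value. They report only what shows in the picture. A call takes as long as a camera call. They do not tell look-alikes from the thing itself.
- models.look_for(camera, thing): "centre" ([column, row] in pixels, amid what is visible of it).
- models.regions_of(camera, thing): "region" (480x640 bool, what is visible of it) and "centre" ([column, row] in pixels, amid what is visible of it).
- models.landmark_of(camera, thing): "centre" ([column, row] in pixels: a listed point, or the origin of a listed thing).
The state is a dict: "clock": time; "joint_pos": joint angles; "joint_vel": joint speeds; "tau": joint torques, N m; "eef_pos": TCP position; "tool_rot": TCP orientation; "ft_force": force on the tool from outside, world axes, zero at the start; "ft_torque": the same for the moment, N m; "grip_width": finger opening in m.
Only numpy, scipy, OpenCV 4.12 (cv2) and the standard library are available. Lean on these libraries where they do the work, as an engineer would, in place of code of your own. Each camera call takes 0.05 s, during which the arm holds its last target. There are 200 camera calls.

### The job

Load the white coupon carrier on the spray-test board: press the clip's steel thumb plate down with one fingertip and hold it down while the other fingertip pushes the carrier by its upturned back edge along the channel, under the lifted jaw, until it is fully home against the end stop. Then let the clip spring down onto the carrier and move clear. Only press and push: do not lift the carrier, and leave the jar, the bottle and the tumbler where they stand.

Things in the scene. Friction and masses are not known exactly. Their poses are not given: they have to be found in the camera images.
- board: Plywood spray-test board 24 mm thick, fixed to the bench. Origin: on its underside under the channel's centre line; it spans x -105 to 85, y -50 to 95 mm. x is the push direction, z up; bed (top) at z = 24 mm. Two aluminium rails 4 mm high (from x -85 mm to the stop) leave a channel 42 mm wide, centred on y = 0. The hinged steel clip is on the +y side.
- stop (a point): Where the aluminium end stop's face meets the bed, on the channel's centre line (board x 60, y 0, z 24 mm). The stop runs across the channel and is 10 mm high. The carrier is home when its leading edge touches it; its origin is then at board x = 30 mm.
- carrier: Loose white plastic coupon carrier in the channel: flat plate 60 (x) x 40 x 5 mm, about 60 g, with an upturned back edge across its whole -x end, 4 mm thick, top 20 mm above the bed. Origin: centre of the underside: back face at x -30, leading edge at x +30 mm. Axes parallel to the board's. Starts with its origin at board x -22 to -2 mm, not yet under the jaw.
- clip (a joint): Clip angle, rad: a see-saw hinged along board x at board y 30, z 30 mm. 0 = at rest, jaw 1 mm above the bed, the carrier cannot enter; 0.26 = thumb plate pressed to its stop, jaw 9 mm above the bed; about 0.11 = jaw resting on the carrier. The carrier passes above about 0.15. Spring: 32 mm from the hinge about 3 N starts it, about 5 N holds it fully pressed.
- clip_plate (a point): Centre of the top face of the clip's flat steel thumb plate, which covers board x -87 to 0, y 42 to 85 mm. At rest it slopes up 0.26 rad away from the channel, this point at board x -43, y 62, z 39 mm; fully pressed it is level, its top at z = 31 mm (7 mm above the bed). A fingertip can slide along it while pressing.
- clip_jaw (a point): Middle of the underside of the clip's rubber jaw, 14 mm (x) x 10 mm, at the end of a steel arm that reaches over the channel. At rest at board x 40, y -2, z 25 mm (the jaw begins at x 33 mm); it rises as the thumb plate is pressed.
- jar: Bystander: paint jar, 42 mm wide, 55 mm tall, standing on the bench beside the board; origin at the centre of its underside.
- bottle: Bystander: small paint bottle, 32 mm wide, 75 mm tall, standing on the bench beside the board; origin at the centre of its underside.
- tumbler: Bystander: blue plastic tumbler, 68 mm wide, 100 mm tall, standing on the bench beside the board; origin at the centre of its underside.
Things that resemble listed ones, but are neither listed nor needed, are in the scene too. What is meant by the board is not purple, and is the smaller of those in its own colour.

How it is judged:
On the way, in this order (a step that is already met when the one before it is completed fails the run):
1. a fingertip holds the clip's thumb plate down, the carrier not yet under the jaw (value of joint clip above 0.14 rad and contact force between the fingers and clip above 0.5 N and x of carrier in the frame of board below 0.004 m), for 0.1 s.
2. with the clip still held down by a finger, the carrier is pushed home against the stop (value of joint clip above 0.14 rad and contact force between the fingers and clip above 0.5 N and x of carrier in the frame of board between 0.0265 and 0.033 m and y of carrier in the frame of board between -0.004 and 0.004 m and z of carrier in the frame of board between 0.021 and 0.027 m), for 0.1 s.
At the end, for the whole second after the job is handed in: The carrier lies flat and straight in the channel with its leading edge within 3.5 mm of the end stop, the clip is released and its jaw presses on the carrier (clip joint 0.09 to 0.15), the carrier is at rest, and the jar, bottle and tumbler are within 15 mm of where they stood (x of carrier in the frame of board between 0.0265 and 0.033 m and y of carrier in the frame of board between -0.004 and 0.004 m and z of carrier in the frame of board between 0.021 and 0.027 m and value of joint clip between 0.09 and 0.15 rad and contact force between clip and carrier above 1 N and linear speed of carrier below 0.02 m/s and angle between the x axis of carrier and the x axis of board, either way round below 0.08 rad and angle between carrier's own z axis and vertical below 0.08 rad and distance of each of jar, bottle, tumbler from where it was at the start of the episode below 0.015 m); the robot touches nothing.
It fails at once if the carrier is lifted more than 8 mm off the bed (z of carrier in the frame of board above 0.032 m).
It fails at once if the carrier is tipped (angle between carrier's own z axis and vertical above 0.3 rad).
It fails at once if the jar is pushed away or knocked over (distance of jar from where it was at the start of the episode above 0.02 m or angle between jar's own z axis and vertical above 0.4 rad).
It fails at once if the bottle is pushed away or knocked over (distance of bottle from where it was at the start of the episode above 0.02 m or angle between bottle's own z axis and vertical above 0.4 rad).
It fails at once if the tumbler is pushed away or knocked over (distance of tumbler from where it was at the start of the episode above 0.02 m or angle between tumbler's own z axis and vertical above 0.4 rad).
It also fails if it takes over 35 s, if anything falls off the work surface, if the arm or the gripper's body presses on something with over 40 N, if the wrist force passes 120 N, or if a joint passes its speed limit or range.

## Working session

There is one attempt and no reset: what is moved stays moved. The work goes in short steps, Python scripts to look and compute and a tool call to move; the robot and the scene stay as the last step left them, time stands still between calls to the robot, and variables do not carry over. Pictures are saved under pics/ and viewed, about 8 in all and at most 12, crops included, and the job is handed in when it is done.

Besides the shell and the picture viewer there is one more tool, called after "Call:" in YAML: its name, and indented under it one key for each argument. jog_arm: Moves the arm, as the interface text tells. Its arguments: {"type":"object","properties":{"moves":{"type":"array","items":{"type":"array"}},"hand":{"type":"number"}},"required":["moves"]}

```bash
mkdir -p pics
python3 - <<'E'
from workcell import monitor, imaging, bot, models
import cv2
o=monitor.get_obs(); print({k:o[k] for k in('clock','eef_pos','tool_rot','grip_width','ft_force')})
for c in('top','side'):
    im=imaging.camera(c); cv2.imwrite(f'pics/{c}0.png',im[:,:,::-1])
    print(c,imaging.calibration(c))
    for t in('board','carrier','stop','clip_plate','clip_jaw','jar','bottle','tumbler'):
        print(t,[(round(d['confidence'],2),[round(float(v),1) for v in d['centre']]) for d in models.landmark_of(c,t)])
E
```

```text
{'clock': 0.0, 'eef_pos': array([0.11473086, 0.48602814, 0.24738956]), 'tool_rot': array([ 1.15645584e-01,  9.93289946e-01, -1.08010412e-03, -1.22933603e-04]), 'grip_width': 0.08540233768339878, 'ft_force': array([ 0.42672494, -0.42087986, -0.37784958])}
top {'camera_matrix': array([[525.79169394,   0.        , 315.63355415],
       [  0.        , 525.79169394, 247.41211123],
       [  0.        ,   0.        ,   1.        ]]), 'rvec': array([ 2.09070811, -2.12730372,  0.16807004]), 'tvec': array([0.00864094, 0.5318191 , 1.05000661])}
board [(0.79, [482.9, 155.7]), (0.78, [267.5, 346.9]), (0.71, [308.8, 207.7])]
carrier [(0.84, [306.1, 212.3]), (0.37, [378.6, 246.2])]
stop [(0.77, [313.3, 181.6]), (0.75, [278.4, 310.8]), (0.75, [485.1, 123.2]), (0.22, [317.0, 191.1])]
clip_plate [(0.95, [216.9, 364.7]), (0.93, [452.7, 160.2]), (0.55, [275.4, 218.1])]
clip_jaw [(0.93, [312.4, 187.5]), (0.69, [277.3, 324.3]), (0.61, [484.4, 132.4])]
jar [(0.83, [231.1, 160.2])]
bottle [(0.5, [394.7, 200.2])]
tumbler [(0.79, [378.7, 248.7])]
side {'camera_matrix': array([[465.06737256,   0.        , 321.38311955],
       [  0.        , 465.06737256, 246.80469186],
       [  0.        ,   0.        ,   1.        ]]), 'rvec': array([ 2.0837137 , -0.81204046,  0.39143454]), 'tvec': array([-0.42144787,  0.25746562,  0.68317678])}
board [(0.78, [334.7, 243.2]), (0.75, [193.3, 286.2]), (0.72, [528.5, 305.6]), (0.49, [359.9, 227.7])]
carrier [(0.68, [335.4, 238.6])]
stop [(0.79, [554.9, 285.8]), (0.7, [234.0, 264.6]), (0.58, [359.5, 231.7])]
clip_plate [(0.98, [307.1, 222.7]), (0.98, [150.3, 250.7]), (0.57, [488.3, 278.3])]
clip_jaw [(0.82, [543.6, 289.9]), (0.75, [352.8, 229.1]), (0.56, [221.0, 265.7])]
jar [(0.9, [321.5, 193.1])]
bottle [(0.96, [405.5, 283.1]), (0.27, [335.0, 238.1])]
tumbler [(0.84, [359.5, 299.5])]
```

View pics/top0.png

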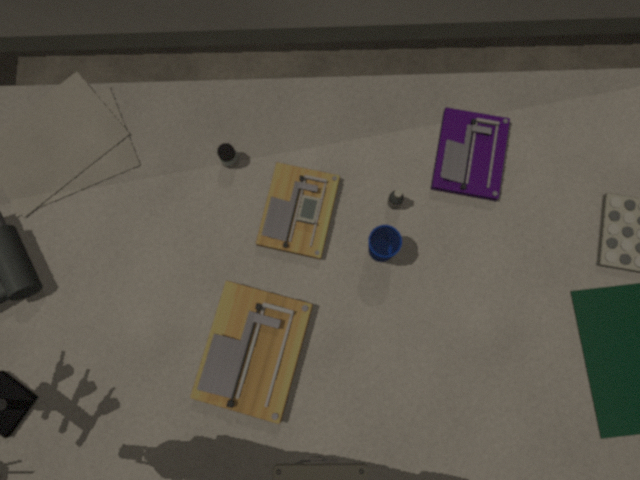

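View pics/side0.png

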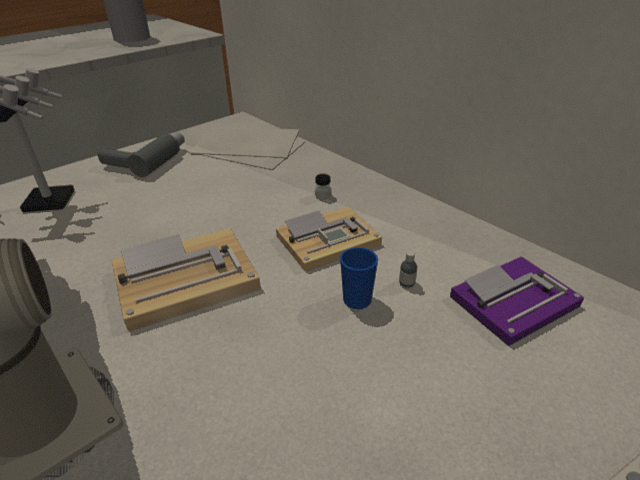

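The large tan board is at top (267,347), the small tan one at (308,208) and the purple one at (470,155). I choose the small tan board, the only one with a carrier in its channel at (306,212). Next I fit its pose and check it in a close crop.

```bash
cat > h.py <<'E'
import numpy as np, cv2
from scipy.optimize import least_squares
from workcell import monitor, imaging, models
C={c:imaging.calibration(c) for c in('top','side')}
def proj(c,P): return cv2.projectPoints(np.atleast_2d(np.array(P,float)),C[c]['rvec'],C[c]['tvec'],C[c]['camera_matrix'],None)[0][:,0]
def b2w(p,B):
    x,y,t=p; c,s=np.cos(t),np.sin(t); B=np.atleast_2d(np.array(B,float))
    return np.c_[x+c*B[:,0]-s*B[:,1], y+s*B[:,0]+c*B[:,1], B[:,2]]
def overlay(c,p,cx,name,box,k=4):
    im=imaging.camera(c)[:,:,::-1]; u0,v0,w,h=box
    im=cv2.resize(im[v0:v0+h,u0:u0+w],None,fx=k,fy=k,interpolation=cv2.INTER_CUBIC)
    im=np.clip(im.astype(float)*1.5,0,255).astype(np.uint8).copy()
    L=lambda B,col:cv2.polylines(im,[np.int32(((proj(c,b2w(p,B))-[u0,v0]+.5)*k))],True,col,1)
    L([[-.105,-.05,.024],[.085,-.05,.024],[.085,.095,.024],[-.105,.095,.024]],(0,0,255))
    L([[cx-.03,-.02,.029],[cx+.03,-.02,.029],[cx+.03,.02,.029],[cx-.03,.02,.029]],(255,0,0))
    L([[cx-.03,-.02,.044],[cx-.026,-.02,.044],[cx-.026,.02,.044],[cx-.03,.02,.044]],(0,255,0))
    L([[.06,-.02,.024],[.06,.02,.024]],(255,0,255))
    cv2.imwrite(name,im)
E
python3 - <<'E'
from h import *
pts={'board':[0,0,0],'stop':[.06,0,.024],'clip_plate':[-.043,.062,.039],'clip_jaw':[.04,-.002,.025]}
px={'top':{'board':[308.8,207.7],'stop':[313.3,181.6],'clip_plate':[275.4,218.1],'clip_jaw':[312.4,187.5]},
'side':{'board':[334.7,243.2],'stop':[359.5,231.7],'clip_plate':[307.1,222.7],'clip_jaw':[352.8,229.1]}}
car={'top':[306.1,212.3],'side':[335.4,238.6]}
def f(q):
    r=[]
    for c in px:
        for n,u in px[c].items(): r.append(proj(c,b2w(q[:3],pts[n]))[0]-u)
        r.append(proj(c,b2w(q[:3],[q[3],0,.024]))[0]-car[c])
    return np.ravel(r)
s=least_squares(f,[.5,0,-.1,-.01],loss='soft_l1',x_scale=.01); print(s.x,s.fun.reshape(-1,2).round(1))
np.save('p.npy',s.x)
overlay('top',s.x[:3],s.x[3],'pics/t1.png',(240,150,120,120),5)
overlay('side',s.x[:3],s.x[3],'pics/s1.png',(260,195,135,85),5)
E
python3 -c "
import cv2,numpy as np
a,b=cv2.imread('pics/t1.png'),cv2.imread('pics/s1.png')
b=cv2.resize(b,None,fx=800/675,fy=800/675);cv2.imwrite('pics/s1.png',b)"
```

```text
[ 0.62931605  0.01527192 -0.20471697 -0.01342011] [[-0.2  1. ]
 [ 0.  -1.7]
 [ 0.2 -0. ]
 [ 0.1  1. ]
 [ 0.8 -0.5]
 [ 2.3  1. ]
 [ 0.4 -4.5]
 [-1.3 -0.8]
 [ 0.1  0.9]
 [-3.6 -1.4]]
```

View pics/t1.png

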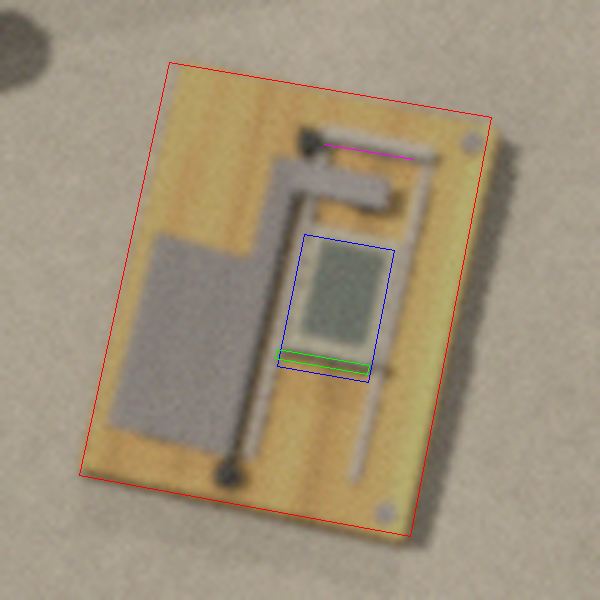

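View pics/s1.png

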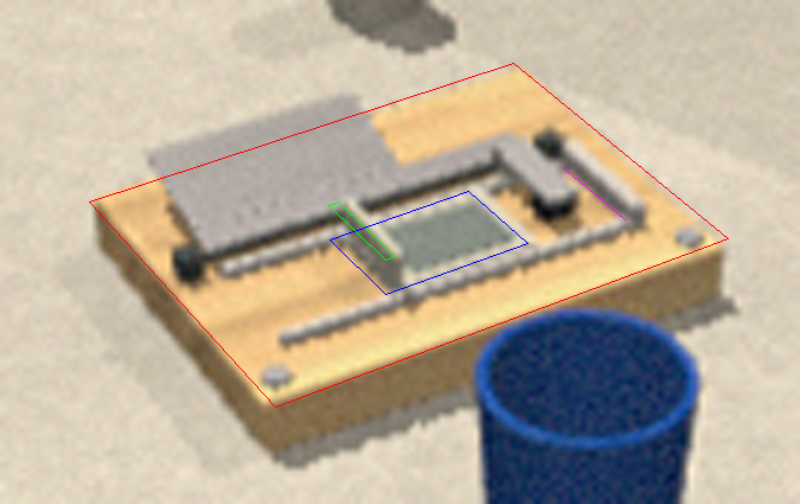

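Overlay: the board outline fits within about 1–2 mm in both views. The carrier's upturned edge (side crop, about 350–400, 200–255) sits about 5 mm ahead of the fit, so its x is about −8 mm, clear of the jaw. It's the small tan board with the white carrier, so the choice holds.

```bash
cat >> h.py <<'E'
from scipy.spatial.transform import Rotation as R
def plan(p,bx,by,z):
    o=monitor.get_obs(); T=R.from_quat(o['tool_rot'])
    d=b2w(p,[bx,by,z])[0]-o['eef_pos']
    ty=T.as_matrix()[:,1]; a=np.arctan2(ty[1],ty[0]); want=p[2]+np.pi/2
    dw=(want-a+np.pi/2)%np.pi-np.pi/2
    print('clock',o['clock'],'shift mm',(T.inv().apply(d)*1000).round(1),'spin deg',round(-np.degrees(dw),2),'w',o['grip_width'],'F',o['ft_force'].round(1))
    q=o['eef_pos'][:2]-p[:2]; c,s=np.cos(p[2]),np.sin(p[2])
    print('board tcp',((q[0]*c+q[1]*s)*1000).round(1),((-q[0]*s+q[1]*c)*1000).round(1),'z',o['eef_pos'][2]*1000)
E
python3 - <<'E'
from h import *
p=np.load('p.npy'); plan(p[:3],-.065,.032,.110)
print(b2w(p[:3],[-.065,.032,.11]),monitor.get_obs()['joint_pos'])
E
```

```text
clock 1.0 shift mm [-543.1 -310.3  138.3] spin deg -1.55 w 0.08529998217744697 F [ 0.4 -0.3  0.2]
board tcp -599.5 356.9 z 248.31731109001723
[[0.57217863 0.05981757 0.11      ]] [ 1.33900195e+00  2.40577291e-01  4.99867393e-03  1.33519170e+00
 -1.81253112e-05  1.57081260e+00]
```

Call:
jog_arm:
  moves:
    - [[-45,-26,0],-1.5]
    - [[-90,-52,0],-1.5]
    - [[-135,-78,0],-1.5]
    - [[-180,-104,0],-1.5]
    - [[-225,-130,0],-1.5]
    - [[-270,-156,0],-1.5]
    - [[-315,-182,0],-1.5]
    - [[-360,-208,0],-1.5]
    - [[-405,-234,0],-1.5]
    - [[-450,-260,0],-1.5]
    - [[-495,-286,20],-1.5]
    - [[-530,-304,40],-1.5]
  hand: 50

```text
clock: 2.2
eef_pos: [0.5506, 0.0783, 0.2164]
tool_rot: [0.103, 0.995, 0.0, 0.002]
ft_force: [0.2, 0.5, 0.4]
grip_width: 0.0501
```

Call:
jog_arm:
  moves:
    - [[-7,-3,45],0]
    - [[-13,-6,70],0]
    - [[-13,-6,70],0]
    - [[-13,-6,70],0]
    - [[-13,-6,70],0]

```text
clock: 2.7
eef_pos: [0.5608, 0.0723, 0.1476]
tool_rot: [0.102, 0.995, 0.0, 0.002]
ft_force: [-0.1, 0.0, -0.2]
grip_width: 0.0498
```

Run:
```python
from h import *
p=np.load('p.npy')[:3]; plan(p,-.065,.032,.100)
overlay('top',p,-.008,'pics/t2.png',(240,150,120,120),5)
overlay('side',p,-.008,'pics/s2.png',(250,170,150,110),5)
```

```text
clock 2.7 shift mm [-13.5  -9.9  47.6] spin deg -0.01 w 0.049823039307662735 F [-0.1  0.  -0.2]
board tcp -78.7 41.9 z 147.5509091313474
```

View pics/s2.png

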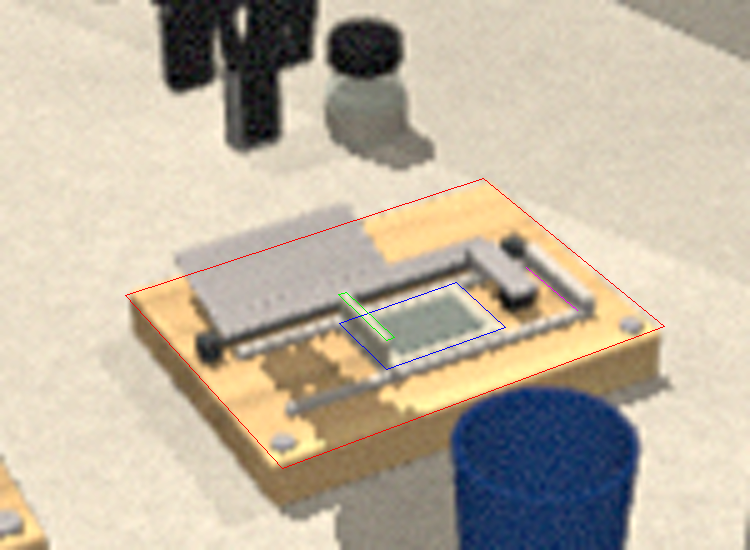

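Side view: the carrier overlay at x=−8 mm matches, and the fingers hover at about (190–250, 90–145).

Call:
jog_arm:
  moves:
    - [[-13.5,-10,25],0]
    - [[-13.5,-10,50],0]
    - [[-13.5,-10,65],0]
    - [[-13.5,-10,70],0]
    - [[-13.5,-10,70],0]
    - [[-13.5,-10,70],0]
    - [[-13.5,-10,70],0]

```text
clock: 3.5
eef_pos: [0.572, 0.0594, 0.077]
tool_rot: [0.103, 0.995, 0.0, 0.001]
ft_force: [0.3, 0.8, 0.4]
grip_width: 0.0497
```

Run:
```python
from h import *
p=np.load('p.npy')[:3]; plan(p,-.065,.032,.050)
overlay('side',p,-.008,'pics/s3.png',(270,180,110,90),7)
```

```text
clock 3.5 shift mm [-0.   0.5 27. ] spin deg -0.04 w 0.049702872144532693 F [0.3 0.8 0.4]
board tcp -65.1 31.5 z 76.9901377085195
```

View pics/s3.png

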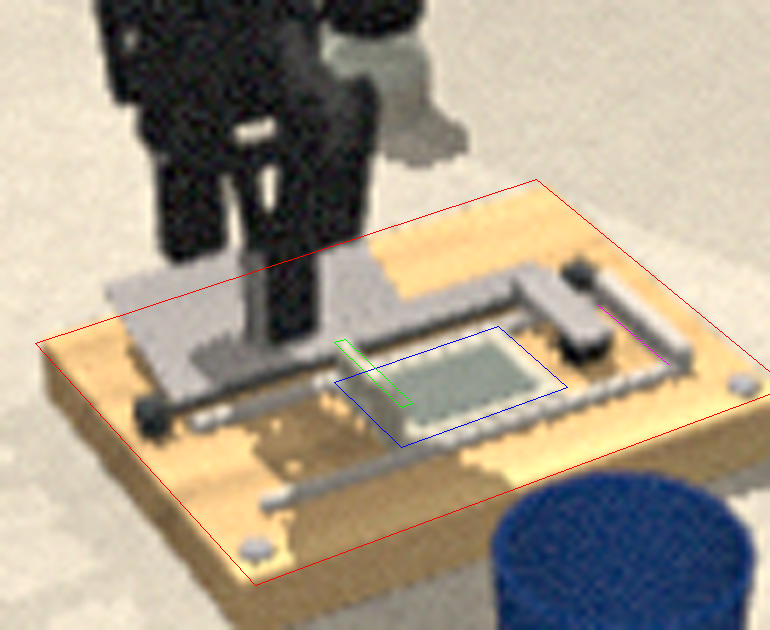

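Call:
jog_arm:
  moves:
    - [[0,0,8],0]
    - [[0,0,16],0]
    - [[0,0,20],0]
    - [[0,0,20],0]
    - [[0,0,20],0]

```text
clock: 4.05
eef_pos: [0.5707, 0.0591, 0.055]
tool_rot: [0.103, 0.995, -0.0, -0.0]
ft_force: [-0.0, -0.6, -0.1]
grip_width: 0.0502
```

Call:
jog_arm:
  moves:
    - [[0,0,2],0]
    - [[0,0,4],0]
    - [[0,0,4],0]

```text
clock: 4.35
eef_pos: [0.5715, 0.0594, 0.0519]
tool_rot: [0.103, 0.995, 0.0, 0.001]
ft_force: [-0.4, 0.1, 3.2]
grip_width: 0.05
```

Call:
jog_arm:
  moves:
    - [[0,0,2],0]
    - [[0,0,2],0]
    - [[0,0,2],0]

```text
clock: 4.65
eef_pos: [0.5715, 0.0595, 0.0499]
tool_rot: [0.102, 0.995, 0.0, 0.001]
ft_force: [0.5, 2.2, 3.7]
grip_width: 0.0501
```

Call:
jog_arm:
  moves:
    - [[0,0,2],0]
    - [[0,0,4],0]
    - [[0,0,4],0]
    - [[0,0,4],0]

```text
clock: 5.05
eef_pos: [0.5717, 0.0597, 0.0458]
tool_rot: [0.102, 0.995, 0.001, 0.001]
ft_force: [0.7, 3.1, 5.6]
grip_width: 0.0498
```

Call:
jog_arm:
  moves:
    - [[0,0,2],0]
    - [[0,0,2],0]
    - [[0,0,2],0]

```text
clock: 5.35
eef_pos: [0.5717, 0.0598, 0.0447]
tool_rot: [0.102, 0.995, 0.001, 0.001]
ft_force: [-1.2, 3.1, 11.0]
grip_width: 0.0496
```

Run:
```python
from h import *
p=np.load('p.npy')[:3]; plan(p,-.065,.032,.043)
overlay('side',p,-.008,'pics/s4.png',(270,180,110,90),7)
```

```text
clock 5.35 shift mm [-0.5  0.1  1.7] spin deg -0.02 w 0.04963534207592659 F [-1.2  3.1 11. ]
board tcp -65.5 31.9 z 44.66805576665307
```

View pics/s4.png

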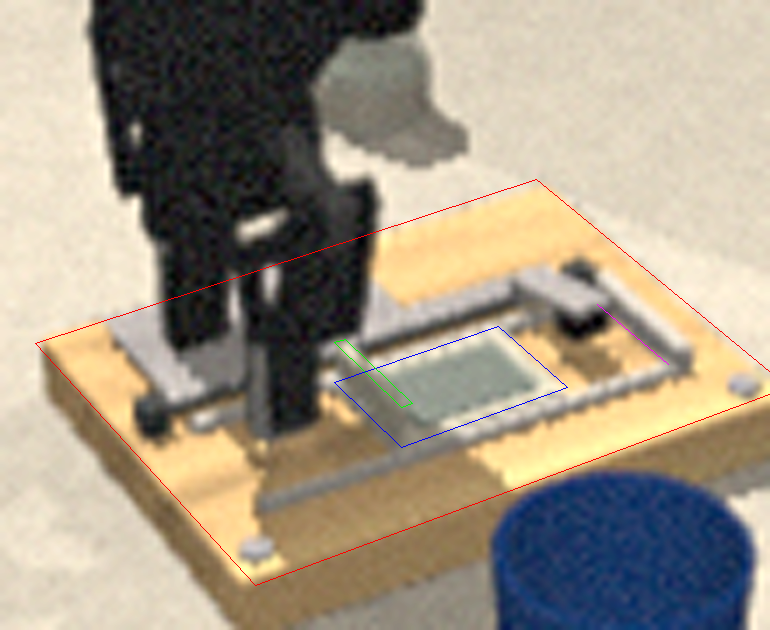

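The jaw is lifted and the plate is level at about 11 N, on its stop. Finger B stands behind the carrier at about (290,430) in the crop. Now I push.

Call:
jog_arm:
  moves:
    - [[-3,0,0],0]
    - [[-6,0,0],0]
    - [[-9,0,0],0]
    - [[-12,0,0],0]
    - [[-15,0,0],0]
    - [[-18,0,0],0]
    - [[-21,0,0],0]
    - [[-24,0,0],0]
    - [[-24,0,0],0]

```text
clock: 6.3
eef_pos: [0.5909, 0.0548, 0.0445]
tool_rot: [0.102, 0.995, 0.0, -0.003]
ft_force: [-11.6, 2.8, 18.7]
grip_width: 0.0502
```

Call:
jog_arm:
  moves:
    - [[-2,0,0],0]
    - [[-4,0,0],0]
    - [[-6,0,0],0]
    - [[-8,0,0],0]
    - [[-10,0,0],0]
    - [[-12,0,0],0]
    - [[-14,0,0],0]
    - [[-16,0,0],0]
    - [[-18,0,0],0]
    - [[-20,0,0],0]
    - [[-20,0,0],0]

```text
clock: 7.4
eef_pos: [0.6107, 0.0507, 0.0446]
tool_rot: [0.102, 0.995, 0.0, -0.003]
ft_force: [-10.8, 1.0, 17.3]
grip_width: 0.0501
```

Run:
```python
from h import *
p=np.load('p.npy')[:3]; plan(p,-.011,.032,.043)
overlay('side',p,.03,'pics/s5.png',(270,180,110,90),7)
```

```text
clock 7.4 shift mm [-14.4   1.1   1.5] spin deg 0.02 w 0.050079450644800697 F [-10.8   1.   17.3]
board tcp -25.4 30.9 z 44.637163329960806
```

View pics/s5.png

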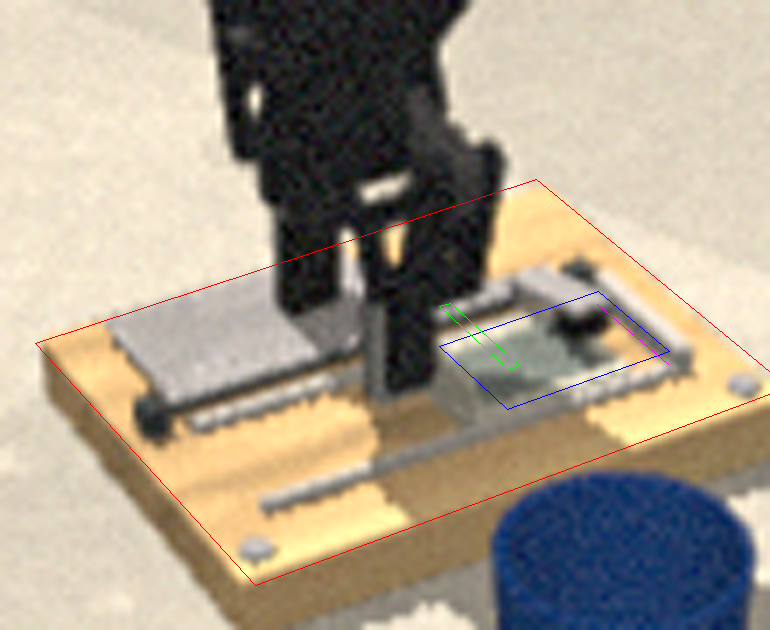

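The carrier is entering under the jaw, about 14 mm short of home.

Call:
jog_arm:
  moves:
    - [[-2,0,0],0]
    - [[-4,0,0],0]
    - [[-6,0,0],0]
    - [[-8,0,0],0]
    - [[-10,0,0],0]
    - [[-12,0,0],0]
    - [[-12,0,0],0]

```text
clock: 8.15
eef_pos: [0.6225, 0.0482, 0.0447]
tool_rot: [0.102, 0.995, 0.0, -0.003]
ft_force: [-10.9, 2.0, 18.0]
grip_width: 0.0501
```

Call:
jog_arm:
  moves:
    - [[-1.5,0,0],0]
    - [[-3,0,0],0]
    - [[-3,0,0],0]

```text
clock: 8.45
eef_pos: [0.6239, 0.0479, 0.0446]
tool_rot: [0.102, 0.995, 0.001, -0.005]
ft_force: [-14.5, 2.9, 21.3]
grip_width: 0.0501
```

Run:
```python
from h import *
p=np.load('p.npy')[:3]; plan(p,-.011,.032,.043)
overlay('side',p,.03,'pics/s6.png',(270,180,110,90),7)
```

```text
clock 8.45 shift mm [-1.   1.1  1.6] spin deg 0.03 w 0.05008340314119888 F [-14.5   2.9  21.3]
board tcp -11.9 30.9 z 44.629701431924445
```

View pics/s6.png

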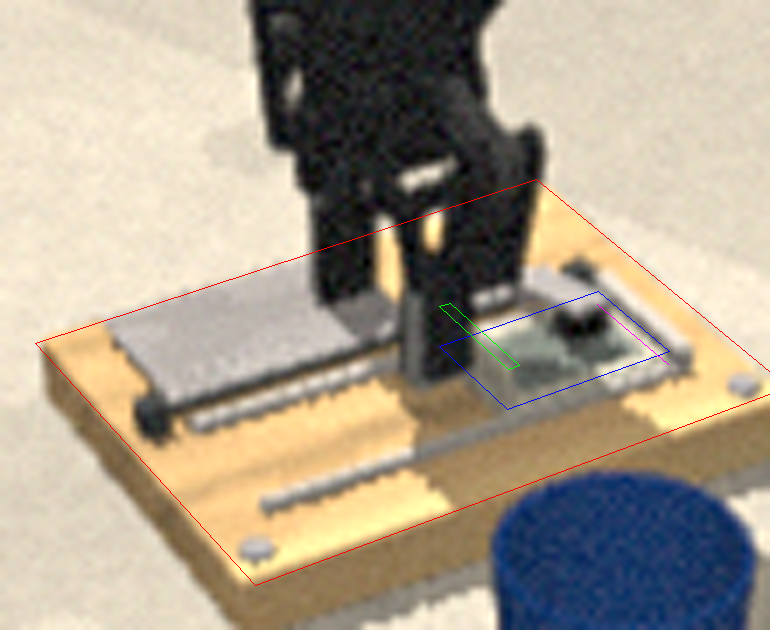

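The overlay says it's about home, and the force is rising. I'll push a little more to confirm the stop and keep holding.

Call:
jog_arm:
  moves:
    - [[-1.5,0,0],0]
    - [[-3,0,0],0]
    - [[-3,0,0],0]
    - [[-3,0,0],0]

```text
clock: 8.9
eef_pos: [0.624, 0.0479, 0.0446]
tool_rot: [0.102, 0.995, 0.001, -0.007]
ft_force: [-21.3, 4.2, 25.4]
grip_width: 0.0499
```

It's firmly against the stop: 3 mm commanded, 0.1 mm moved. I back the pushing finger off while the clip is still held, then raise.

Call:
jog_arm:
  moves:
    - [[2,0,0],0]
    - [[5,0,0],0]
    - [[9,0,0],0]
    - [[13,0,0],0]
    - [[17,0,0],0]
    - [[20,0,0],0]
    - [[20,0,0],0]

```text
clock: 9.6
eef_pos: [0.6145, 0.0496, 0.045]
tool_rot: [0.103, 0.995, -0.001, 0.003]
ft_force: [3.5, -0.2, 6.8]
grip_width: 0.0498
```

Call:
jog_arm:
  moves:
    - [[0,0,-2],0]
    - [[0,0,-4],0]
    - [[0,0,-6],0]
    - [[0,0,-8],0]
    - [[0,0,-11],0]
    - [[0,0,-15],0]
    - [[0,0,-25],0]
    - [[0,0,-45],0]
    - [[0,0,-75],0]
    - [[0,0,-110],0]
    - [[0,0,-140],0]
    - [[0,0,-140],0]

```text
clock: 10.8
eef_pos: [0.6149, 0.0508, 0.1897]
tool_rot: [0.103, 0.995, 0.001, 0.005]
ft_force: [1.1, -0.2, 0.4]
grip_width: 0.05
```

Call:
jog_arm:
  moves:
    - [[40,0,0],0]
    - [[80,0,0],0]
    - [[120,0,0],0]
    - [[150,0,0],0]
    - [[150,0,0],0]
    - [[150,0,0],0]

```text
clock: 11.4
eef_pos: [0.4649, 0.0813, 0.1838]
tool_rot: [0.102, 0.995, 0.0, 0.0]
ft_force: [-0.2, 0.7, -0.3]
grip_width: 0.05
```

Run:
```python
from h import *
p=np.load('p.npy')[:3]; plan(p,-.011,.032,.043)
overlay('side',p,.03,'pics/s7.png',(270,180,110,90),7)
overlay('top',p,.03,'pics/t7.png',(240,150,120,120),5)
for c in('top','side'):
    imaging.camera(c)
    for t in('carrier','jar','bottle','tumbler'):
        print(c,t,[(round(d['confidence'],2),[round(float(v),1) for v in d['centre']]) for d in models.landmark_of(c,t)])
    print(proj(c,b2w(p,[.03,0,.024])))
```

```text
clock 11.4 shift mm [-163.3    0.8  140.9] spin deg -0.01 w 0.04998422404876178 F [-0.2  0.7 -0.3]
board tcp -174.4 31.2 z 183.76654896260038
top carrier [(0.67, [310.5, 192.2])]
top jar []
top bottle [(0.72, [394.4, 202.0])]
top tumbler [(0.7, [379.4, 246.7]), (0.57, [227.7, 158.0]), (0.48, [274.6, 217.9])]
[[310.71333733 192.82957242]]
side carrier [(0.68, [348.9, 233.4])]
side jar [(0.67, [321.9, 195.9])]
side bottle [(0.76, [405.2, 283.9])]
side tumbler [(0.91, [357.2, 300.5])]
[[348.60113547 231.23148193]]
```

View pics/s7.png

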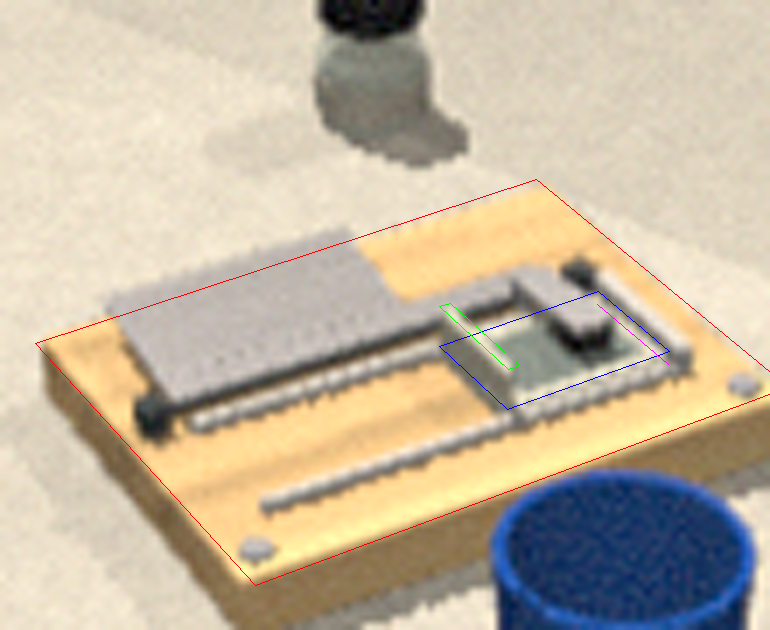

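View pics/t7.png

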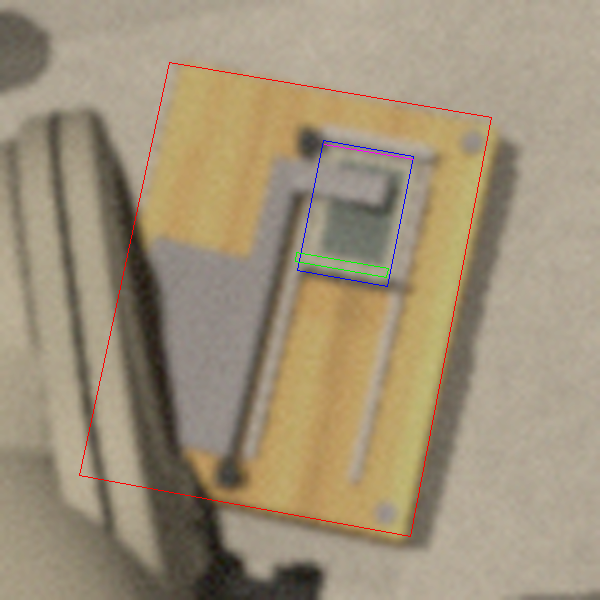

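The carrier is home: its outline at x=30 mm matches both views (edge at about (480,335) in the side crop). The jaw rests on it and the arm is clear.

```bash
python3 -c "
from workcell import bot; print(bot.job_done())"
```

```text
the job is handed in; nothing more can be done
None
```

The carrier is loaded on the small tan board and the job is handed in; no verdict is reported. The clock read 11.4 s at my last check before handing in, against the 35 s limit.

**What I did:** With the fingers 50 mm apart, one fingertip pressed the thumb plate to its stop at about 11 N. Holding it there, I pushed the carrier about 38 mm with the other fingertip until it met the end stop. There, a further 3 mm command moved it only 0.1 mm, and the horizontal force rose to 21 N. I backed the pushing finger off while the clip was still held, then lifted straight up and moved clear.

**Last checks:**
- **Carrier:** in both views its outline fits the home position (board x = 30 mm), straight in the channel. The carrier landmark was within 1 px in the top view and about 2 px in the side view.
- **Clip:** the side picture shows the jaw down on the carrier. I could not read the clip angle or the jaw force directly.
- **Bystanders:** the bottle, tumbler and jar moved at most about 3 px between detections, which is within detector scatter.
- **Disagreements:** the jar was not found in the last top view, only in the side view and by eye. The tumbler detector also gave false hits near the jar and on the thumb plate. The first automatic fit put the carrier about 5 mm too far back, which I corrected from the crops before pressing.

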